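# Turn a drying core slice over with a spatula

## Task

The larger of the two stone core slices on the drying rack has dried on its scored upper face. Pick up the wood-handled spatula, tip the slice up with its blade and turn it over, so that it lies flat on the rack with the scored face down; then lay the spatula flat on the worktop. Do not touch the large slice with the gripper, and leave the small slice where it is.

Things in the scene. Friction and masses are not known exactly. Their poses are not given: they have to be found in the camera images.
- core_slice: Larger grey stone disc, 72 mm across, 10 mm thick, 60 to 130 g, a thin dark line and dot on its upper (scored) face. Origin: centre of the plain face, which starts down on the rods; z points from it to the scored face (up at the start, down when turned over, origin then 10 mm above the rods). Lies centred within 3 mm over the gap of one lane (pair of rods).
- small_slice: Smaller disc, 54 mm across, 10 mm thick, alike otherwise, on the rack's other lane; leave it alone. Origin: centre of its underside, z up.
- spatula: 200 mm long, flat on the worktop. Origin: mid-length, on the underside, z up. Round wooden handle, 15 mm thick, from y = 0 to +100 mm, its axis 7.5 mm above the underside; stiff flat metal blade, 16 mm wide, from y = 0 to the tip at y = -100 mm, 4 to 6 mm above the underside. 50 g. At the start the blade points to the left (world +y) within 0.35 rad.
- drying_rack: Fixed low steel rack. Origin: its centre at worktop height; y points left within 0.2 rad. Four 6 mm rods along y (-140 to +140 mm), tops 30 mm up, centred at x = -66, -24, 24, 66 mm: two lanes, centred at x = -45 and 45, each a 36 mm clear gap, open at the ends and below down to cross feet 8 mm high at y = -115 and 115. Slices start on the -y half.
Things that resemble listed ones, but are neither listed nor needed, are in the scene too. What is shaped like the core_slice but purple or red is not meant.

How it is judged:
By the outcome, as a careful person would: the job done as asked, in the order asked, and still so for the second after the job is handed in, with the robot touching nothing.
It also fails if it takes over 53 s, if anything falls off the work surface, if the arm or the gripper's body presses on something with over 40 N, if the wrist force passes 120 N, or if a joint passes its speed limit or range.

## Robot

A 7-joint arm with a two-finger parallel gripper is mounted at the origin on a cart in front of the work surface, level with it; the furniture and walls round the work are solid. World frame = base frame: x ahead of the robot, y to its left, z up, the work surface at z = 0. Lengths are in mm, angles in rad, forces in N, time in s.
With the tool pointing down it reaches from about 400 to 875 mm from the base axis. Payload 4.4 kg.
Tool frame: the origin (TCP) lies at the very end of the fingers, on their centre line; the grasp point (between the pads) lies 19 mm behind it; z points along the fingers, x is the direction in which the jaws open and shut, and the axes are right-handed (so a half turn about z gives the same grasp; the last joint's range is limited). The gripper opens to 85 mm and grips with 20 to 120 N. Pads are 22 mm wide; open, the fingers measure 114 mm over their backs; the gripper's body (76 mm by 85 mm) begins 54 mm behind the grasp point. The pads swing forward as they close: fully open they stand 13 mm farther back than shut.
Start: joints at [-1.225, 0.628, 0.038, 1.517, -0.027, 0.996, -0.02], TCP at [260.147, 595.686, 231.313] pointing down, gripper open.
Joint ranges: [-3.06, 3.06], [-0.37, 2.12], [-1.25, 1.32], [0.18, 2.47], [-1.1, 4.24], [0.23, 1.98], [-2.94, 2.94]. Speed limits (rad/s): [2.57, 2.57, 3.14, 3.14, 3.14, 3.14, 3.14].

## Interface

Orientations are given as [roll, pitch, yaw] about the fixed x, y, z axes, in that order (R = Rz(yaw) Ry(pitch) Rx(roll)).
In Python, from cell import ctrl gives the robot as it stands.
- The arm moves only by the shell command python3 -m creep 'ROWS'. ROWS is text: rows parted by semicolons, each of 7 numbers parted by spaces: the shift along the tool's x, y, z in units of 40 mm (1.0 is 40 mm), then the turn, a rotation vector about the tool's x, y, z in degrees, then the closure, from 0 (fully open) to 1 (shut). In form: x y z rx ry rz grip; .... A call has 1 to 10 rows; each row is the pose to reach, as a shift and turn from the pose commanded when the call began, along the tool's axes at that moment; what a row does not reach only later rows make up. A row lasts 1/12 s, in which the tool goes at most 41.7 mm and 7.16 degrees, less where a joint would pass 70% of its speed; a pose out of reach is approached as far as the arm can. A call with a gripper value outside its range is refused whole. The fingers move at their own pace and stop on an object; the grip force is fixed at half the most. Time passes only in rows, so rows that repeat a pose let the fingers close. It gives the time, the measured TCP pose, the force and the opening at its end, in the units of the state.
- ctrl.read_state(): the state, without advancing time (a new reading comes with each control period).
- ctrl.get_image(name): name is "scene" or "top" or "wrist"; returns a dict with "img" (400x640x3 uint8, red, green, blue), "vfov" (degrees; the focal length in pixels is half the picture's height over the tangent of half this angle, whatever the lens; pixels are square), "cx", "cy" (the principal point, pixels), "T" (4x4, takes a point from camera to world coordinates); the wrist camera has in their place "tool_from_camera" (4x4, takes a point from camera to tool coordinates, whose origin is the TCP and whose axes are the tool frame's). Camera axes: x right, y up, looking along -z (the intrinsics and any distortion apply to the point x, -y, -z); pixel columns grow to the right and rows downward; lengths in mm; the calibration is good to about 2 mm. A picture is of the moment at which its call begins: read the wrist's pose just before it. There is no depth.
- ctrl.finish_job(): hands the job in, once; it reports no verdict.
Trained networks look in the newest picture that a camera, given by its name, has taken for a name from the list of things; names that differ only in an ending like _2 or _b are one class to them, and where a whole thing is asked for, a point or a joint stands for the part that bears it (a point fixed in the world has none). Each returns a list of dicts, best first, with "score" (0 to 1); they miss things now and then, are a little off and sometimes report something else, mostly with a low value. They report only what shows in the picture. A call takes as long as a camera call. They do not tell look-alikes from the thing itself.
- ctrl.boxes_of(camera, thing): "rect" ([left, top, right, bottom] in pixels, round what is visible of it).
- ctrl.cut_out(camera, thing): "pixels" (400x640 bool, what is visible of it) and "rect" ([left, top, right, bottom] in pixels, round what is visible of it).
The state is a dict: "clock": time; "qpos": joint angles; "qd": joint speeds; "tau": joint torques, N m; "eef_pos": TCP position; "tool_rot": TCP orientation; "force": force on the tool from outside, world axes, zero at the start; "torque": the same for the moment, N m; "width": finger opening in mm.
Only numpy, scipy, OpenCV 4.12 (cv2) and the standard library are available. Lean on these libraries where they do the work, as an engineer would, in place of code of your own. Each camera call takes 0.05 s, during which the arm holds its last target.

## Working session

There is one attempt and no reset: what is moved stays moved. The work goes in short steps, Python scripts to look and compute and a shell command to move; the robot and the scene stay as the last step left them, time stands still between calls to the robot, and variables do not carry over. Pictures are saved under pics/ and viewed, and the job is handed in when it is done.

```bash
ls; mkdir -p pics
python3 - <<'E'
from cell import ctrl
import cv2
s=ctrl.read_state(); print(s)
for n in ["scene","top","wrist"]:
    d=ctrl.get_image(n); cv2.imwrite(f"pics/{n}0.png",d["img"][:,:,::-1])
    print(n,{k:v for k,v in d.items() if k!="img"})
    for t in ["core_slice","small_slice","spatula","drying_rack"]:
        print(t,[(r["rect"],round(r["score"],2)) for r in ctrl.boxes_of(n,t)])
E
```

```text
pics
{'clock': 0.0, 'qpos': array([-1.22481438,  0.62937014,  0.03846162,  1.51834773, -0.02701186,
        0.99631653, -0.02001318]), 'qd': array([ 0.00065839,  0.00028709,  0.00023867, -0.0001875 , -0.00115845,
       -0.00190051,  0.00229299]), 'tau': array([-7.65459081e-04, -5.63388312e+01,  1.22620672e+00, -1.93443328e+01,
        1.09664927e-02,  1.03984354e-02,  4.19750540e-05]), 'eef_pos': array([259.88931195, 595.10361359, 230.38037705]), 'tool_rot': array([3.14156463e+00, 1.92297872e-03, 1.15897927e+00]), 'force': array([0.01180149, 0.63579344, 1.19836572]), 'torque': array([-0.01730825, -0.042225  ,  0.01347967]), 'width': 85.52134349742278}
scene {'vfov': 57.14957119613386, 'cx': 323.38011815202157, 'cy': 197.8600759631112, 'T': array([[ 7.50257271e-01,  4.87056826e-01, -4.47090232e-01,
         1.51087437e+02],
       [-6.61119994e-01,  5.46684713e-01, -5.13863969e-01,
        -5.45721407e+02],
       [-5.86355887e-03,  6.81110470e-01,  7.32157187e-01,
         6.96061382e+02],
       [ 0.00000000e+00,  0.00000000e+00,  0.00000000e+00,
         1.00000000e+00]])}
core_sl
[... 953 characters left out ...]
la [([362.1, 202.5, 467.5, 209.8], 0.61)]
drying_rack [([146.7, 161.4, 297.5, 249.1], 0.56)]
wrist {'vfov': 71.42801030307184, 'cx': 320.63619304840626, 'cy': 202.46963587436787, 'tool_from_camera': array([[ 9.99999789e-01, -4.74244703e-04, -4.43613468e-04,
        -1.96689792e-01],
       [-5.93747562e-04, -9.44385737e-01, -3.28839212e-01,
        -8.41163079e+01],
       [-2.62991977e-04,  3.28839406e-01, -9.44385819e-01,
        -1.43016019e+02],
       [ 0.00000000e+00,  0.00000000e+00,  0.00000000e+00,
         1.00000000e+00]])}
core_slice [([51.2, 332.6, 90.7, 365.2], 0.77), ([2.7, 376.7, 13.7, 399.9], 0.47)]
small_slice []
spatula []
drying_rack [([149.0, 367.3, 185.8, 399.9], 0.57)]
```

View pics/top0.png

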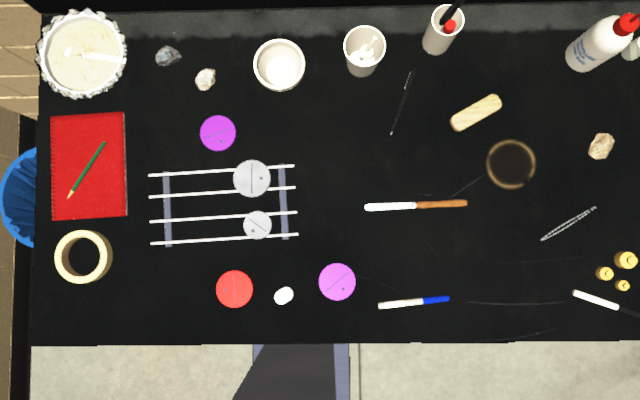

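View pics/scene0.png

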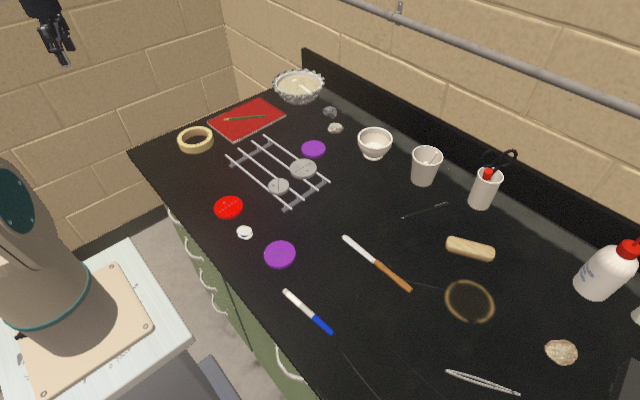

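Run:
```python
import cv2
a=cv2.imread("pics/top0.png")[140:320,130:480]
cv2.imwrite("pics/topcrop0.png",cv2.resize(a,None,fx=2.28,fy=2.28,interpolation=cv2.INTER_CUBIC))
a=cv2.imread("pics/scene0.png")[120:300,210:430]
cv2.imwrite("pics/scenecrop0.png",cv2.resize(a,None,fx=3.3,fy=3.3,interpolation=cv2.INTER_CUBIC))
```

```text
(no output)
```

View pics/topcrop0.png

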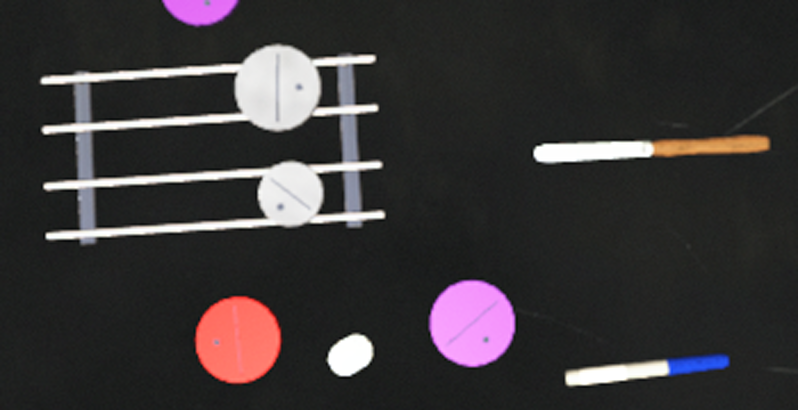

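View pics/scenecrop0.png

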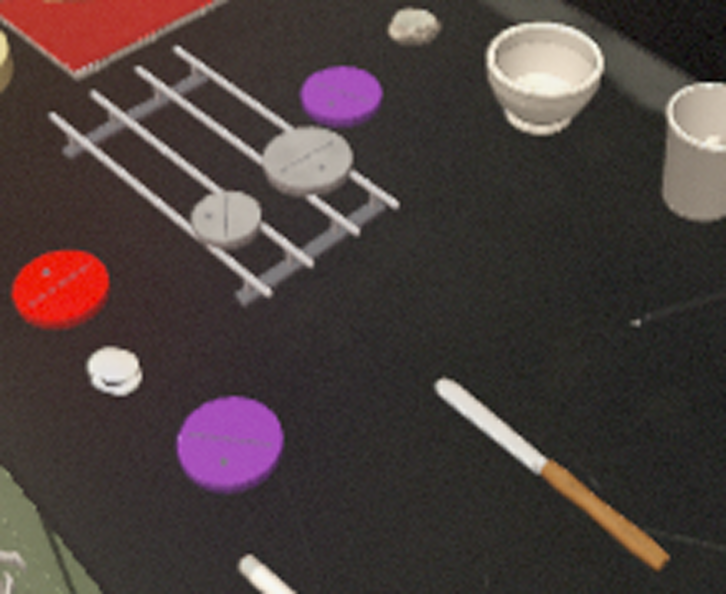

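```bash
cat > h.py <<'E'
import numpy as np, cv2
from scipy.optimize import least_squares
from cell import ctrl
def cam(n,d=None):
    d=d or ctrl.get_image(n); T=d.get("T")
    if T is None:
        s=ctrl.read_state(); T=np.eye(4)
        from scipy.spatial.transform import Rotation as R
        T[:3,:3]=R.from_euler('xyz',s['tool_rot']).as_matrix(); T[:3,3]=s['eef_pos']; T=T@d['tool_from_camera']
    return dict(img=d['img'],f=200/np.tan(np.radians(d['vfov']/2)),cx=d['cx'],cy=d['cy'],T=T)
def proj(c,P):
    P=np.atleast_2d(P); q=(P-c['T'][:3,3])@c['T'][:3,:3]
    return np.c_[c['cx']+c['f']*q[:,0]/-q[:,2], c['cy']-c['f']*q[:,1]/-q[:,2]]
def ray(c,uv,z):
    uv=np.atleast_2d(uv); d=np.c_[(uv[:,0]-c['cx'])/c['f'],-(uv[:,1]-c['cy'])/c['f'],-np.ones(len(uv))]@c['T'][:3,:3].T
    o=c['T'][:3,3]; return o+d*((z-o[2])/d[:,2])[:,None]
def z2(a,b,yaw,x,y): return 0
E
python3 - <<'E'
from h import *
t=cam("top")
uv=np.array([(42,80),(375,59),(43,130),(378,108),(45,187),(381,165),(47,237),(383,215)])/2.28+[130,140]
print(ray(t,uv,27).round(1))
loc=np.array([(x,y,27) for x in (66,24,-24,-66) for y in (140,-140)],float)
def W(p): 
    c,s=np.cos(p[2]),np.sin(p[2]); return np.c_[p[0]+c*loc[:,0]-s*loc[:,1],p[1]+s*loc[:,0]+c*loc[:,1],loc[:,2]]
r=least_squares(lambda p:(proj(t,W(p))-uv).ravel(),[500,80,0]); print("rack",r.x,r.fun.round(1))
for th,z in (("core_slice",40),("small_slice",40),("spatula",6)):
    for m in ctrl.cut_out("top",th):
        ys,xs=np.nonzero(m["pixels"])
        (c,rad),box=cv2.minEnclosingCircle(np.c_[xs,ys].astype(np.float32)),cv2.minAreaRect(np.c_[xs,ys].astype(np.float32))
        print(th,round(m["score"],2),"centre",[xs.mean().round(1),ys.mean().round(1)],ray(t,[xs.mean(),ys.mean()],z).round(1),"rad",round(rad,1))
        if th=="spatula":
            print(box, ray(t,cv2.boxPoints(box),z).round(1))
print("spat tip/junction/end",ray(t,[(534/2.28+130,153/2.28+140),(652/2.28+130,148.5/2.28+140),(770/2.28+130,143.5/2.28+140)],6).round(1))
s=cam("scene")
print("scene tip/junc/end",ray(s,[(441/3.3+210,384/3.3+120),(546/3.3+210,466/3.3+120),(662/3.3+210,562/3.3+120)],6).round(1))
print("scene slices",ray(s,[(307/3.3+210,155/3.3+120),(226/3.3+210,215/3.3+120)],40).round(1))
E
```

```text
[[596.1 238.2  27. ]
 [609.4 -45.9  27. ]
 [553.3 236.7  27. ]
 [567.6 -48.   27. ]
 [504.9 234.3  27. ]
 [519.4 -50.1  27. ]
 [462.8 232.   27. ]
 [477.4 -51.3  27. ]]
rack [5.36327867e+02 9.32089558e+01 4.93856935e-02] [ 1.   0.4 -1.3  0.1  1.3 -0.1 -1.3  0.2  1.3 -0.3 -1.2  0.1  1.1 -0.4
 -0.8  0.1]
core_slice 0.95 centre [np.float64(251.1), np.float64(178.7)] [[584.1  36.   40. ]] rad 18.7
core_slice 0.89 centre [np.float64(336.3), np.float64(281.6)] [[ 388.4 -122.8   40. ]] rad 18.5
core_slice 0.73 centre [np.float64(217.5), np.float64(133.6)] [[672.4 100.6  40. ]] rad 18.2
core_slice 0.7 centre [np.float64(233.9), np.float64(288.9)] [[377.1  68.8  40. ]] rad 19.1
small_slice 0.83 centre [np.float64(256.7), np.float64(225.2)] [[495.6  25.7  40. ]] rad 13.8
spatula 0.67 centre [np.float64(415.6), np.float64(205.2)] [[ 531.  -280.8    6. ]] rad 51.2
((415.02044677734375, 205.38059997558594), (8.020673751831055, 102.38976287841797), 86.92254638671875) [[ 534.7 -179.5    6. ]
 [ 542.4 -379.2    6. ]
 [ 526.8 -379.4    6. ]
 [ 518.9 -180.     6. ]]
spat tip/junction/end [[ 528.8 -180.4    6. ]
 [ 531.2 -281.6    6. ]
 [ 533.9 -382.3    6. ]]
scene tip/junc/end [[ 526.6 -185.1    6. ]
 [ 532.  -281.4    6. ]
 [ 534.4 -378.6    6. ]]
scene slices [[585.3  34.4  40. ]
 [496.1  23.   40. ]]
```

```bash
cat >> h.py <<'E'
from scipy.spatial.transform import Rotation as R
def row(pos,yaw=0.0,pitch=0.0,s=None):
    s=s or ctrl.read_state(); A=R.from_euler('xyz',s['tool_rot'])
    B=R.from_euler('xyz',[np.pi,pitch,yaw])
    d=A.inv().apply(np.array(pos)-s['eef_pos'])/40; r=np.degrees((A.inv()*B).as_rotvec())
    print("t",round(s['clock'],2),"tcp",s['eef_pos'].round(1),s['tool_rot'].round(3),"F",s['force'].round(1),"w",round(s['width'],1)); print("row",d.round(3),r.round(2))
E
python3 - <<'E'
from h import *
row((532.8,-316,120),0.0375); row((380,280,200),0.0375)
a=cv2.imread("pics/top0.png")[150:260,140:300]
cv2.imwrite("pics/tc1.png",cv2.resize(a,None,fx=5,fy=5,interpolation=cv2.INTER_CUBIC))
E
```

```text
t 1.0 tcp [260.2 595.7 231.3] [-3.142 -0.     1.159] F [ 0.4  0.  -0.4] w 85.3
row [-18.159  15.37    2.782] [-0.   -0.   64.25]
t 1.0 tcp [260.2 595.7 231.3] [-3.142 -0.     1.159] F [ 0.4  0.  -0.4] w 85.3
row [-6.033  5.905  0.783] [-0.   -0.   64.25]
```

View pics/tc1.png

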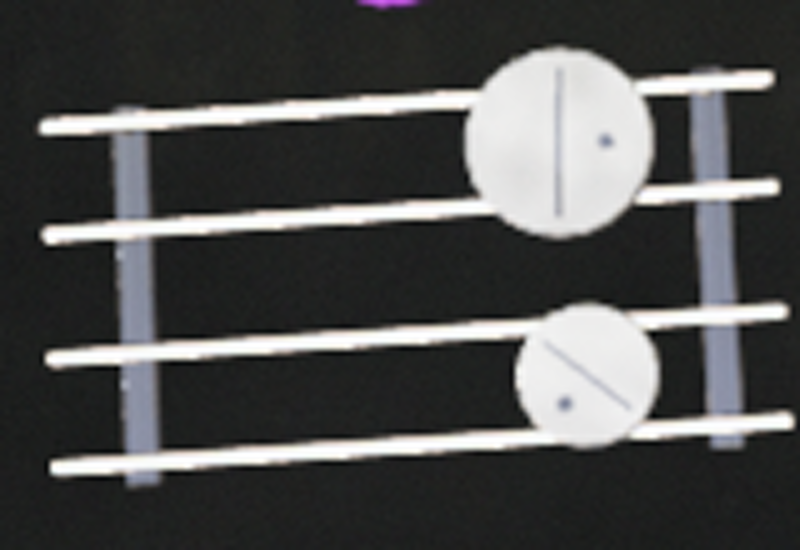

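The core slice is the grey disc on the far lane, at top pixels (251,178), with its line and dot facing up. The others are:
- **Small slice:** (257,225).
- **Coloured discs at (218,133), (234,289) and (337,282):** purple or red, so not meant.
- **Spatula:** the wood-handled one at (365–467,205). The blue-handled thing at (413,302) is a look-alike.

The crop confirms this, so I'm moving to the spatula.

```bash
python3 -m creep '-6.03 5.9 0.78 0 0 64.2 0;-6.03 5.9 0.78 0 0 64.2 0;-6.03 5.9 0.78 0 0 64.2 0;-6.03 5.9 0.78 0 0 64.2 0;-6.03 5.9 0.78 0 0 64.2 0;-6.03 5.9 0.78 0 0 64.2 0;-6.03 5.9 0.78 0 0 64.2 0;-6.03 5.9 0.78 0 0 64.2 0;-6.03 5.9 0.78 0 0 64.2 0;-6.03 5.9 0.78 0 0 64.2 0'
python3 -c "
from h import *
row((532.8,-316,120),0.0375)"
```

```text
clock: 1.83
eef_pos: [381.1, 276.9, 200.3]
tool_rot: [3.14, -0.0, 0.029]
force: [0.2, 0.5, 0.5]
width: 85.4
t 1.83 tcp [381.1 276.9 200.3] [ 3.14  -0.     0.029] F [0.2 0.5 0.5] w 85.4
row [ 3.36  14.925  2.027] [ 0.07 -0.02 -0.49]
```

```bash
python3 -m creep '3.36 14.9 2 0 0 -0.5 0;3.36 14.9 2 0 0 -0.5 0;3.36 14.9 2 0 0 -0.5 0;3.36 14.9 2 0 0 -0.5 0;3.36 14.9 2 0 0 -0.5 0;3.36 14.9 2 0 0 -0.5 0;3.36 14.9 2 0 0 -0.5 0;3.36 14.9 2 0 0 -0.5 0;3.36 14.9 2 0 0 -0.5 0;3.36 14.9 2 0 0 -0.5 0'
python3 -c "
from h import *
row((532.8,-316,120),0.0375)"
```

```text
clock: 2.67
eef_pos: [487.8, -119.0, 145.8]
tool_rot: [-3.14, -0.001, 0.054]
force: [1.0, -0.3, -0.1]
width: 85.0
t 2.67 tcp [ 487.8 -119.   145.8] [-3.14e+00 -1.00e-03  5.40e-02] F [ 1.  -0.3 -0.1] w 85.0
row [0.856 4.978 0.641] [-0.07 -0.08  0.94]
```

```bash
python3 -m creep '0.86 4.98 0.64 0 0 1 0;0.86 4.98 0.64 0 0 1 0;0.86 4.98 0.64 0 0 1 0;0.86 4.98 0.64 0 0 1 0;0.86 4.98 0.64 0 0 1 0;0.86 4.98 0.64 0 0 1 0;0.86 4.98 0.64 0 0 1 0'
python3 - <<'E'
from h import *
row((532.8,-316,120),0.0375)
c=cam("wrist"); cv2.imwrite("pics/w1.png",c['img'][:,:,::-1])
row((532.8,-316,120),0.0375)
print(proj(c,[(529,-181,6),(531.5,-281,6),(534,-381,7.5)]).round(0))
for m in ctrl.cut_out("wrist","spatula"):
    ys,xs=np.nonzero(m["pixels"]); b=cv2.minAreaRect(np.c_[xs,ys].astype(np.float32)); print(m["score"],b); print(ray(c,cv2.boxPoints(b),6).round(1))
E
```

```text
clock: 3.25
eef_pos: [530.9, -317.7, 119.8]
tool_rot: [3.141, -0.001, 0.031]
force: [-0.4, 1.3, -0.4]
width: 85.5
t 3.25 tcp [ 530.9 -317.7  119.8] [ 3.141e+00 -1.000e-03  3.100e-02] F [-0.4  1.3 -0.4] w 85.5
row [ 0.05  -0.04  -0.006] [ 0.02 -0.04 -0.38]
t 3.3 tcp [ 531.  -315.2  119.8] [-3.14  -0.     0.033] F [-0.1  1.3 -0.1] w 85.1
row [ 0.045  0.022 -0.004] [-0.09 -0.02 -0.27]
[[323.  41.]
 [322. 163.]
 [321. 258.]]
0.95 ((323.0, 146.0), (220.0, 18.0), 90.0)
[[ 521.7 -177.6    6. ]
 [ 536.3 -177.1    6. ]
 [ 545.8 -378.8    6. ]
 [ 526.9 -379.5    6. ]]
```

View pics/w1.png

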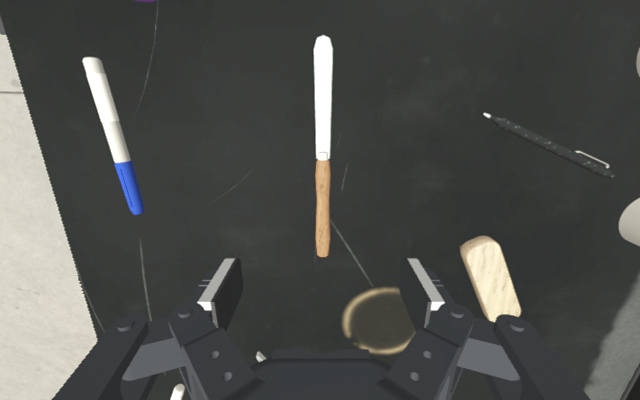

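```bash
python3 -m creep '0.03 0 1 0 0 0 0;0.03 0 2 0 0 0 0;0.03 0 2.6 0 0 0 0;0.03 0 2.9 0 0 0 0;0.03 0 2.92 0 0 0 0.3;0.03 0 2.92 0 0 0 0.6'
python3 -c "
from h import *
row((532.8,-316,3),0.0375)"
```

```text
clock: 3.85
eef_pos: [532.0, -315.2, 4.0]
tool_rot: [-3.141, -0.0, 0.032]
force: [0.5, -0.5, 0.2]
width: 64.1
t 3.85 tcp [ 532.  -315.2    4. ] [-3.141 -0.     0.032] F [ 0.5 -0.5  0.2] w 64.1
row [0.02  0.022 0.025] [-0.03 -0.02 -0.31]
```

```bash
python3 -m creep '0 0 0.02 0 0 0 0.8;0 0 0.02 0 0 0 1;0 0 0.02 0 0 0 1;0 0 0.02 0 0 0 1;0 0 0.02 0 0 0 1;0 0 0.02 0 0 0 1'
python3 -c "
from h import *
row((532.8,-316,3),0.0375)"
```

```text
clock: 4.35
eef_pos: [532.0, -316.8, 4.3]
tool_rot: [3.141, -0.002, 0.03]
force: [0.1, 0.8, 5.9]
width: 12.3
t 4.35 tcp [ 532.  -316.8    4.3] [ 3.141e+00 -2.000e-03  3.000e-02] F [0.1 0.8 5.9] w 12.3
row [ 0.02  -0.019  0.033] [ 0.05 -0.12 -0.44]
```

```bash
python3 -m creep '0 0 0 0 0 0 1;0 0 0 0 0 0 1'
python3 - <<'E'
from h import *
row((532.8,-316,3),0.0375)
c=cam("wrist"); cv2.imwrite("pics/w2.png",cv2.resize(c['img'][100:400,160:480,::-1],None,fx=2,fy=2))
E
```

```text
clock: 4.52
eef_pos: [532.0, -316.8, 4.3]
tool_rot: [3.141, -0.002, 0.03]
force: [-0.2, 0.3, 6.6]
width: 12.5
t 4.52 tcp [ 532.  -316.8    4.3] [ 3.141e+00 -2.000e-03  3.000e-02] F [-0.2  0.3  6.6] w 12.5
row [ 0.02  -0.019  0.033] [ 0.05 -0.11 -0.44]
```

View pics/w2.png

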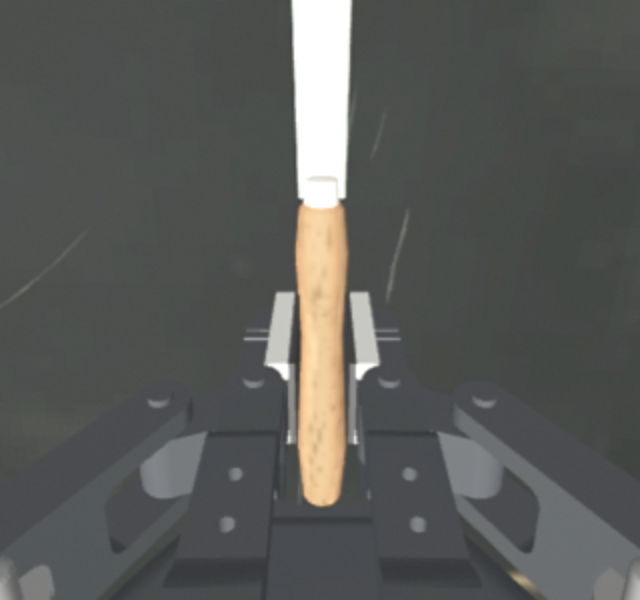

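The pads hold the handle at mid-length; the spatula runs straight up the picture at column 322. Now lifting it and checking for slip.

```bash
python3 -m creep '0 0 -0.3 0 0 0 1;0 0 -0.8 0 0 0 1;0 0 -1.5 0 0 0 1;0 0 -2 0 0 0 1;0 0 -2 0 0 0 1'
python3 - <<'E'
from h import *
row((532.8,-316,80),0.0375)
c=cam("wrist"); cv2.imwrite("pics/w3.png",c['img'][:,:,::-1])
c=cam("scene"); cv2.imwrite("pics/s3.png",cv2.resize(c['img'][100:400,200:520,::-1],None,fx=2.4,fy=2))
E
```

```text
clock: 4.98
eef_pos: [533.8, -318.3, 88.1]
tool_rot: [3.137, -0.007, 0.03]
force: [1.3, -0.7, -0.3]
width: 12.2
t 4.98 tcp [ 533.8 -318.3   88.1] [ 3.137 -0.007  0.03 ] F [ 1.3 -0.7 -0.3] w 12.2
row [-0.024 -0.06   0.202] [ 0.26 -0.41 -0.46]
```

View pics/w3.png

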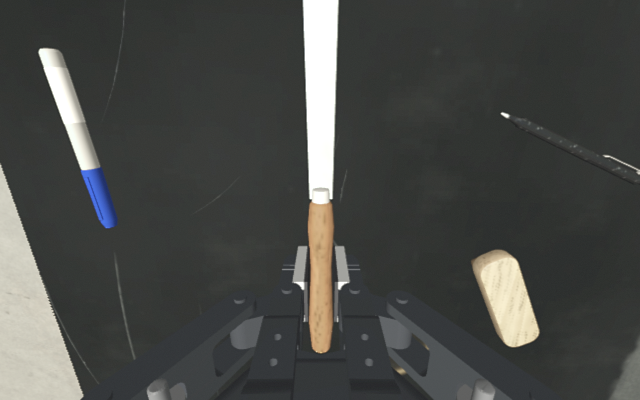

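View pics/s3.png

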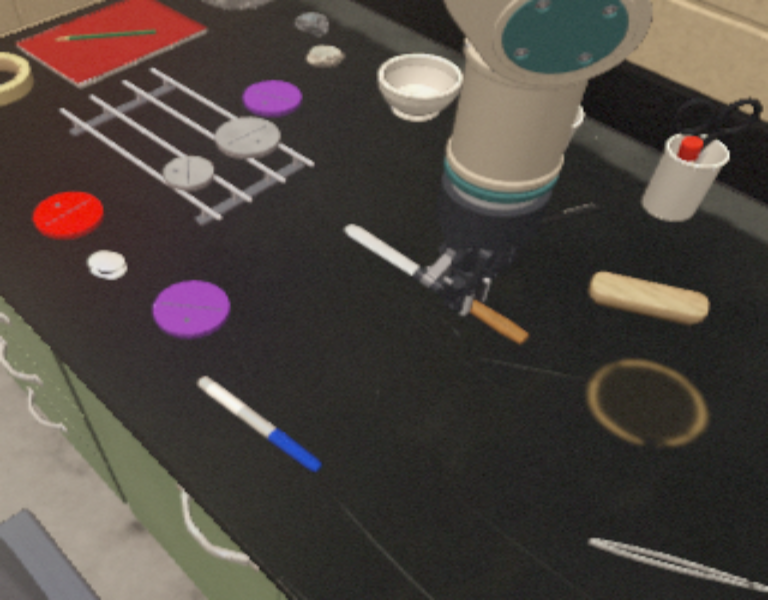

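```bash
cat >> h.py <<'E'
def toolT(s=None):
    s=s or ctrl.read_state(); return R.from_euler('xyz',s['tool_rot']).as_matrix(), s['eef_pos']
E
python3 - <<'E'
from h import *
s=ctrl.read_state(); A,p=toolT(s)
c=cam("scene")
w=lambda q: p+np.atleast_2d(q)@A.T
# tip top, junction, handle end in tool frame
P=w([(0,-136,-1),(0,-36,-1),(0,64,-3)]); print(P.round(1)); uv=proj(c,P); print(uv.round(1))
im=c['img'][:,:,::-1].copy()
x0,y0=330,190; im=cv2.resize(im[y0:y0+110,x0:x0+120],None,fx=6,fy=5.4,interpolation=cv2.INTER_CUBIC)
for u,v in uv: cv2.circle(im,(int((u-x0+.5)*6),int((v-y0+.5)*5.4)),3,(0,0,255),-1)
cv2.imwrite("pics/s4.png",im)
E
```

```text
[[ 527.7 -180.7   85.2]
 [ 530.7 -280.7   85.3]
 [ 533.6 -380.7   87.4]]
[[343.9 213. ]
 [378.6 239.9]
 [418.4 270.1]]
```

View pics/s4.png

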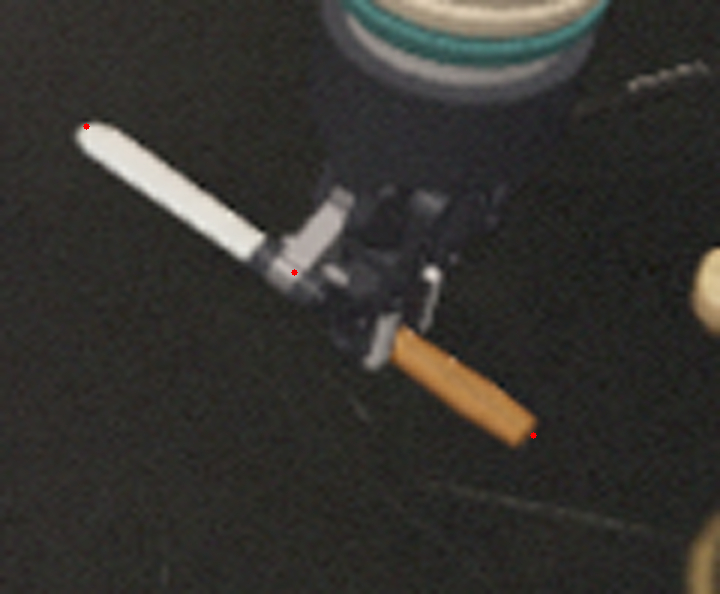

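Run:
```python
from h import *
row((595.8,-200.2,70),0.0494)
```

```text
t 5.13 tcp [ 530.9 -316.1   83.1] [-3.141 -0.     0.03 ] F [ 0.4  0.6 -1.1] w 12.4
row [ 1.707 -2.848  0.328] [-0.01 -0.01 -1.13]
```

```bash
python3 -m creep '0.5 -0.8 0.1 0 0 -0.5 1;1.1 -1.8 0.2 0 0 -1.1 1;1.6 -2.6 0.33 0 0 -1.1 1;1.7 -2.85 0.33 0 0 -1.1 1;1.7 -2.85 0.33 0 0 -1.1 1;1.7 -2.85 0.33 0 0 -1.1 1'
python3 - <<'E'
from h import *
row((595.8,-200.2,24),0.0494)
A,p=toolT()
c=cam("scene"); t=cam("top"); w=cam("wrist")
cv2.imwrite("pics/s5.png",cv2.resize(c['img'][100:300,200:440,::-1],None,fx=3,fy=3,interpolation=cv2.INTER_CUBIC))
cv2.imwrite("pics/t5.png",cv2.resize(t['img'][130:330,130:450,::-1],None,fx=2.5,fy=2.5,interpolation=cv2.INTER_CUBIC))
cv2.imwrite("pics/w5.png",w['img'][:,:,::-1])
tip=p+A@[0,-136,-1]; print(tip, proj(c,tip),proj(t,tip),(proj(t,tip)-[130,130])*2.5,(proj(c,tip)-[200,100])*3)
E
```

```text
clock: 5.63
eef_pos: [595.1, -198.9, 68.2]
tool_rot: [-3.141, 0.003, 0.052]
force: [-0.3, -1.5, -0.1]
width: 12.0
t 5.63 tcp [ 595.1 -198.9   68.2] [-3.141e+00  3.000e-03  5.200e-02] F [-0.3 -1.5 -0.1] w 12.0
row [0.02  0.036 1.104] [-0.05  0.15  0.13]
[588.04851457 -63.03522174  69.30529279] [[328.4245432  177.58760539]] [[302.23076501 173.77351353]] [[430.57691253 109.43378382]] [[385.27362961 232.76281618]]
```

View pics/t5.png

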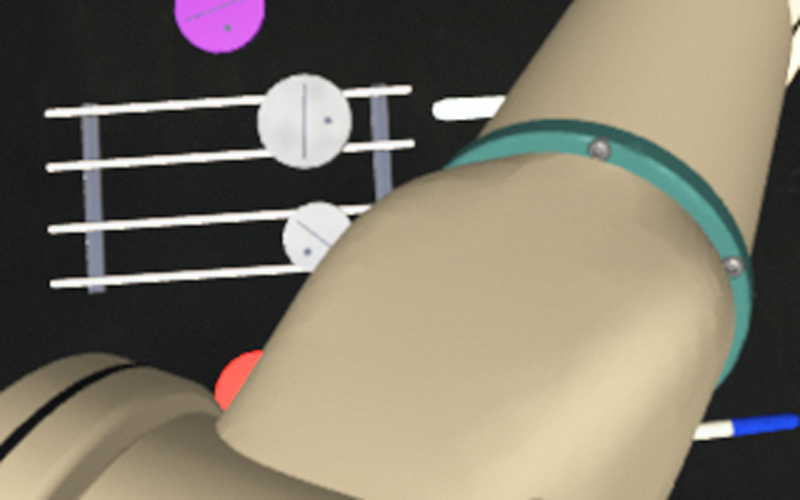

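View pics/s5.png

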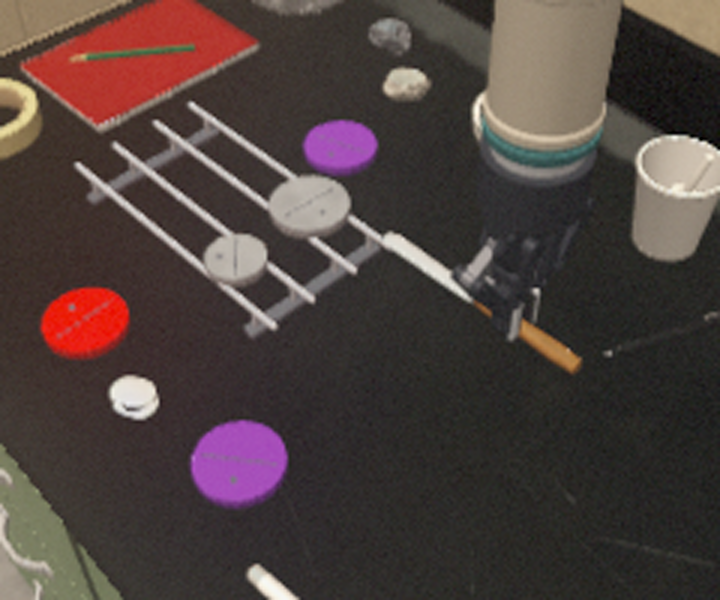

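View pics/w5.png

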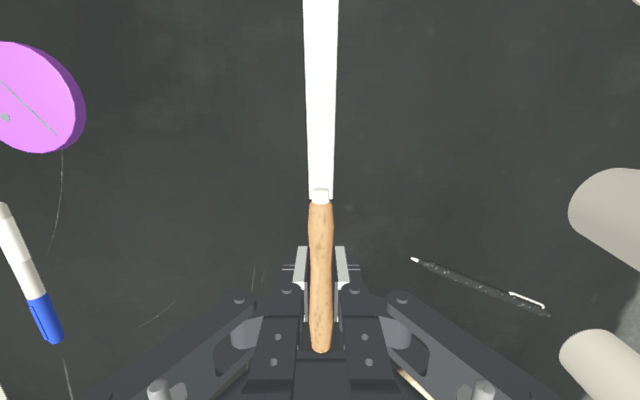

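```bash
python3 -m creep '0 0.03 0.4 0 0 0 1;0 0.03 0.85 0 0 0 1;0 0.03 1.08 0 0 0 1;0 0.03 1.08 0 0 0 1;0 0.03 1.08 0 0 0 1'
python3 - <<'E'
from h import *
row((581.2+.0494*216,95.4-.9988*216,25),0.0494)
A,p=toolT()
c=cam("scene"); t=cam("top")
u=np.vstack([cv2.resize(t['img'][140:220,210:370,::-1],(800,400),interpolation=cv2.INTER_CUBIC)])
cv2.imwrite("pics/t6.png",u)
cv2.imwrite("pics/s6.png",cv2.resize(c['img'][140:220,260:390,::-1],None,fx=6,fy=6,interpolation=cv2.INTER_CUBIC))
for r in (-134,): tip=p+A@[0,r,-1]; print(tip,(proj(t,tip)-[210,140])*5,(proj(c,tip)-[260,140])*6)
# lane gap rod ends & axis projected
E
```

```text
clock: 6.2
eef_pos: [595.0, -202.6, 26.1]
tool_rot: [-3.142, 0.001, 0.047]
force: [-1.5, -0.0, -0.6]
width: 12.3
t 6.2 tcp [ 595.  -202.6   26.1] [-3.142e+00  1.000e-03  4.700e-02] F [-1.5 -0.  -0.6] w 12.3
row [ 0.02  -2.058  0.028] [-0.    0.07 -0.12]
[588.64478022 -68.74784151  27.11662161] [[482.04192818 181.63295384]] [[420.21697844 303.96143375]]
```

View pics/t6.png

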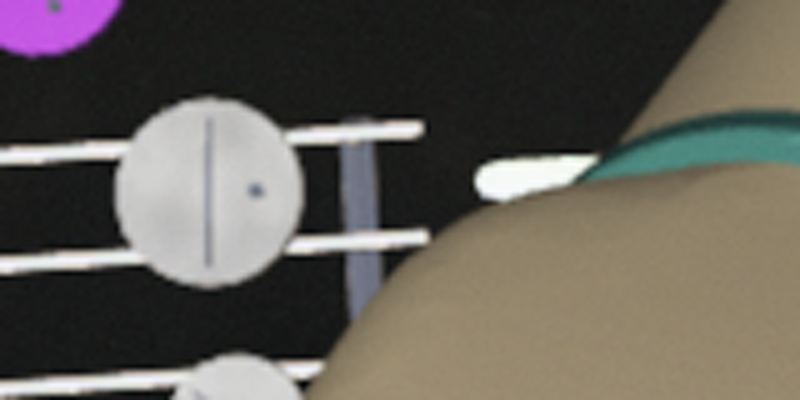

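View pics/s6.png

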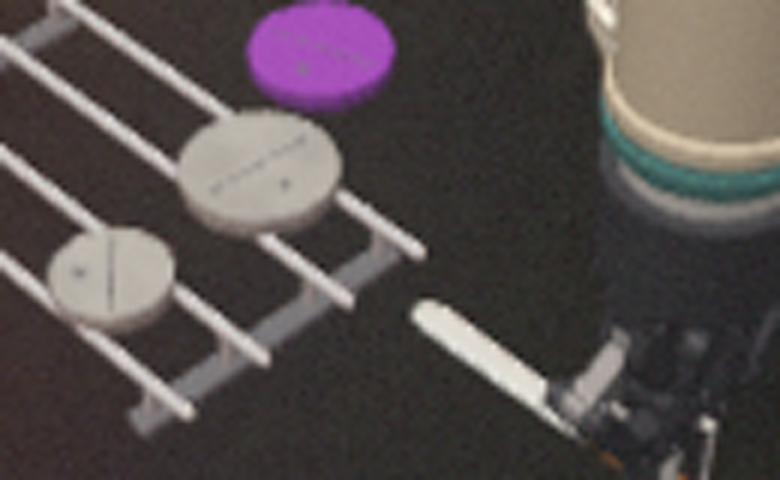

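```bash
python3 -m creep '0 -0.1 0.09 0 0 0 1;0 -0.5 0.09 0 0 0 1;0 -0.9 0.09 0 0 0 1;0 -1.3 0.09 0 0 0 1;0 -1.6 0.09 0 0 0 1;0 -1.85 0.09 0 0 0 1;0 -2.02 0.09 0 0 0 1;0 -2.02 0.09 0 0 0 1;0 -2.02 0.09 0 0 0 1'
python3 - <<'E'
from h import *
row((581.2+.0494*216,95.4-.9988*216,23),0.0494)
A,p=toolT()
c=cam("scene"); t=cam("top"); w=cam("wrist")
cv2.imwrite("pics/t7.png",cv2.resize(t['img'][140:220,210:370,::-1],(800,400),interpolation=cv2.INTER_CUBIC))
cv2.imwrite("pics/s7.png",cv2.resize(c['img'][140:220,260:390,::-1],None,fx=6,fy=6,interpolation=cv2.INTER_CUBIC))
cv2.imwrite("pics/w7.png",w['img'][:,:,::-1])
E
```

```text
clock: 7.05
eef_pos: [592.0, -121.1, 23.0]
tool_rot: [3.141, -0.0, 0.049]
force: [-0.4, -0.6, -0.4]
width: 12.2
t 7.05 tcp [ 592.  -121.1   23. ] [ 3.141 -0.     0.049] F [-0.4 -0.6 -0.4] w 12.2
row [-0.003 -0.02  -0.001] [ 0.04 -0.02 -0.01]
```

View pics/t7.png

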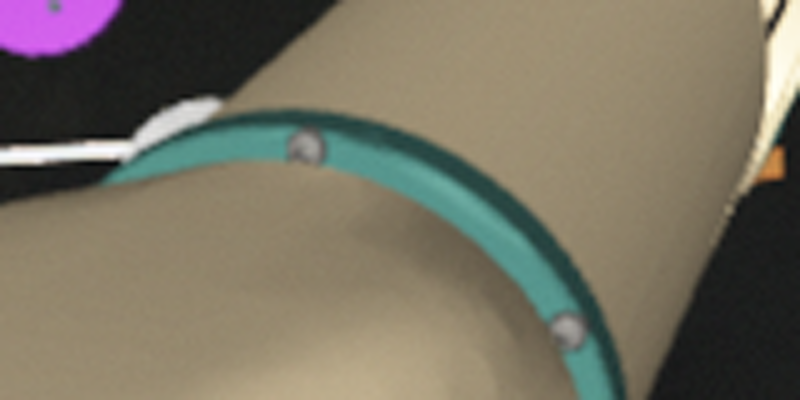

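View pics/s7.png

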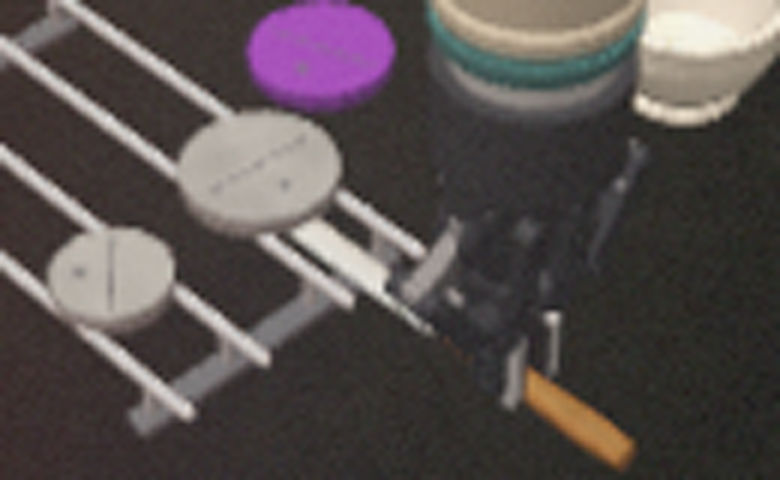

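View pics/w7.png

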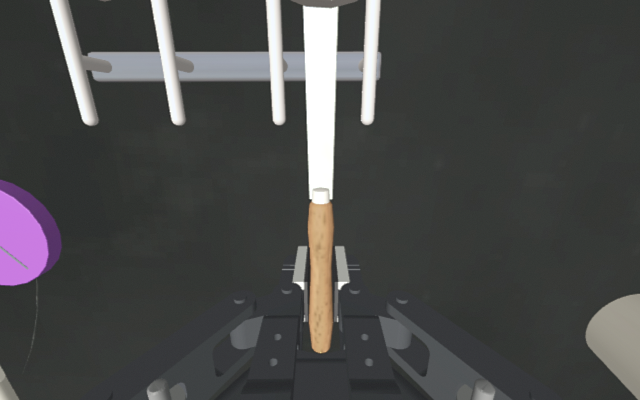

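```bash
python3 - <<'E'
from h import *
A,p=toolT(); w=cam("wrist")
print("edge",ray(w,[(320,4)],30).round(1),"rod ends",ray(w,[(279,124),(368,124)],27).round(1),"tip",(p+A@[0,-135,-1]).round(1))
E
python3 -m creep '0 0 -0.07 0 0 0 1;0 -0.01 -0.14 0 0 0 1;0 -0.02 -0.25 0 0 0 1;0 -0.03 -0.36 0 0 0 1;0 -0.05 -0.48 0 0 0 1;0 -0.08 -0.59 0 0 0 1;0 -0.12 -0.7 0 0 0 1;0 -0.12 -0.7 0 0 0 1'
python3 - <<'E'
from h import *
row((592,-121.1,23),0.0494)
c=cam("scene"); w=cam("wrist")
cv2.imwrite("pics/s8.png",cv2.resize(c['img'][120:220,250:380,::-1],None,fx=6,fy=6,interpolation=cv2.INTER_CUBIC))
cv2.imwrite("pics/w8.png",w['img'][:,:,::-1])
E
```

```text
edge [[586.2   1.8  30. ]] rod ends [[568.8 -47.1  27. ]
 [611.6 -45.1  27. ]] tip [585.4  12.6  23.7]
clock: 7.92
eef_pos: [592.3, -115.6, 51.9]
tool_rot: [-3.142, -0.002, 0.05]
force: [-0.0, -0.0, -1.2]
width: 12.3
t 7.92 tcp [ 592.3 -115.6   51.9] [-3.142e+00 -2.000e-03  5.000e-02] F [-0.  -0.  -1.2] w 12.3
row [-0.015  0.138  0.722] [-0.   -0.09  0.01]
```

View pics/s8.png

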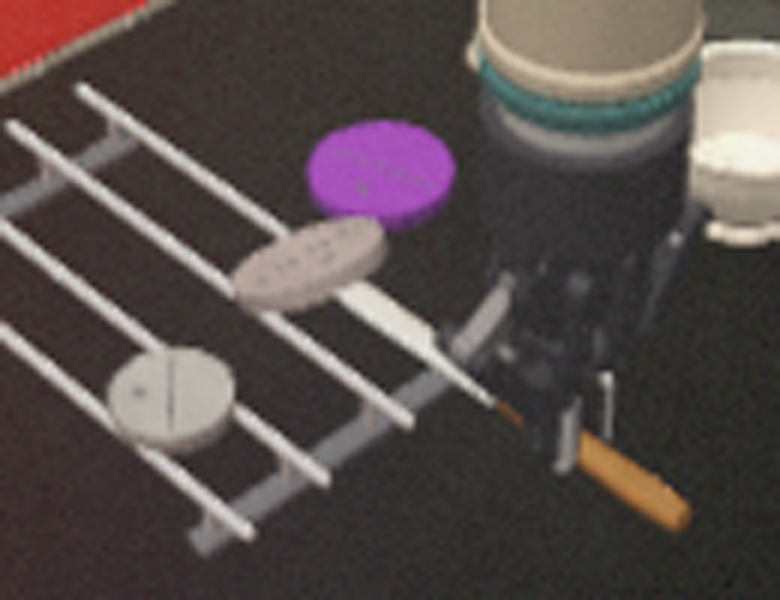

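View pics/w8.png

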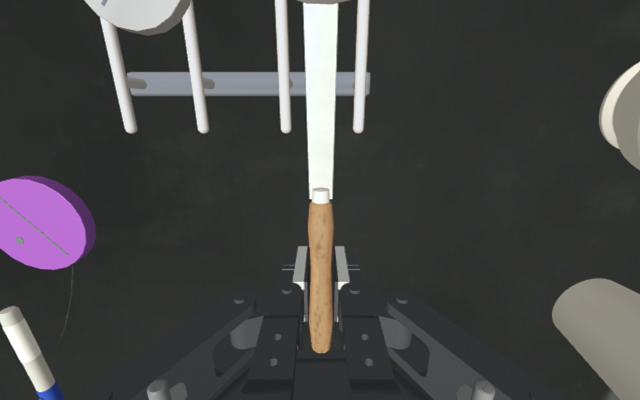

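```bash
python3 -m creep '0 -0.05 -0.09 0 0 0 1;0 -0.11 -0.17 0 0 0 1;0 -0.18 -0.26 0 0 0 1;0 -0.25 -0.34 0 0 0 1;0 -0.33 -0.41 0 0 0 1;0 -0.42 -0.48 0 0 0 1;0 -0.5 -0.53 0 0 0 1;0 -0.58 -0.57 0 0 0 1;0 -0.58 -0.57 0 0 0 1'
python3 - <<'E'
from h import *
row((592,-121.1,23),0.0494)
c=cam("scene"); w=cam("wrist")
cv2.imwrite("pics/s9.png",cv2.resize(c['img'][120:220,250:380,::-1],None,fx=6,fy=6,interpolation=cv2.INTER_CUBIC))
cv2.imwrite("pics/w9.png",w['img'][:,:,::-1])
E
```

```text
clock: 8.77
eef_pos: [590.7, -91.7, 73.9]
tool_rot: [-3.141, -0.0, 0.05]
force: [-0.2, 0.1, -0.3]
width: 12.0
t 8.77 tcp [590.7 -91.7  73.9] [-3.141 -0.     0.05 ] F [-0.2  0.1 -0.3] w 12.0
row [-0.006  0.737  1.273] [-0.04 -0.03  0.05]
```

View pics/s9.png

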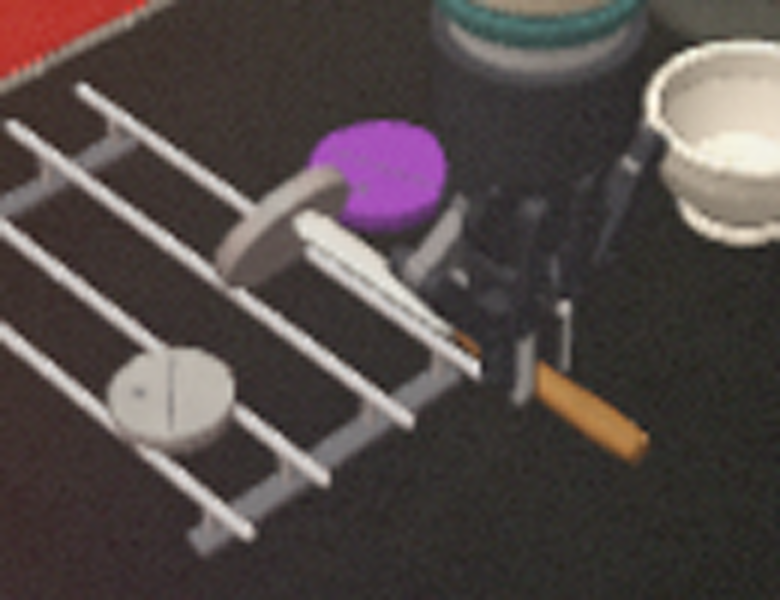

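View pics/w9.png

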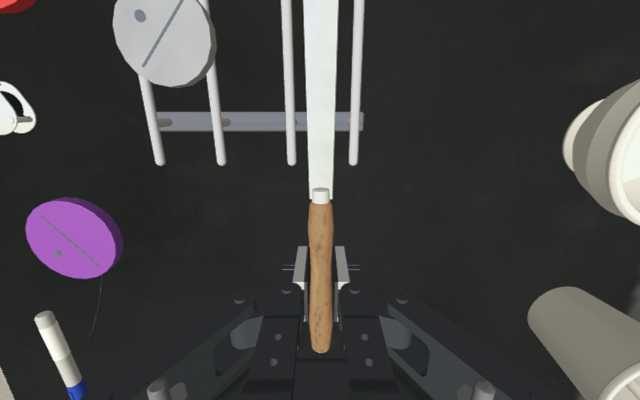

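```bash
python3 -m creep '0 -0.1 -0.04 0 0 0 1;0 -0.2 -0.08 0 0 0 1;0 -0.3 -0.11 0 0 0 1;0 -0.4 -0.13 0 0 0 1;0 -0.5 -0.14 0 0 0 1;0 -0.58 -0.14 0 0 0 1;0 -0.64 -0.14 0 0 0 1;0 -0.64 -0.14 0 0 0 1'
python3 - <<'E'
from h import *
row((592,-121.1,23),0.0494)
c=cam("scene")
cv2.imwrite("pics/s10.png",cv2.resize(c['img'][120:220,250:380,::-1],None,fx=6,fy=6,interpolation=cv2.INTER_CUBIC))
E
```

```text
clock: 9.53
eef_pos: [589.2, -66.4, 79.1]
tool_rot: [-3.141, 0.0, 0.05]
force: [0.4, 0.1, -1.1]
width: 12.2
t 9.53 tcp [589.2 -66.4  79.1] [-3.141  0.     0.05 ] F [ 0.4  0.1 -1.1] w 12.2
row [0.003 1.371 1.402] [-0.03  0.01  0.03]
```

View pics/s10.png

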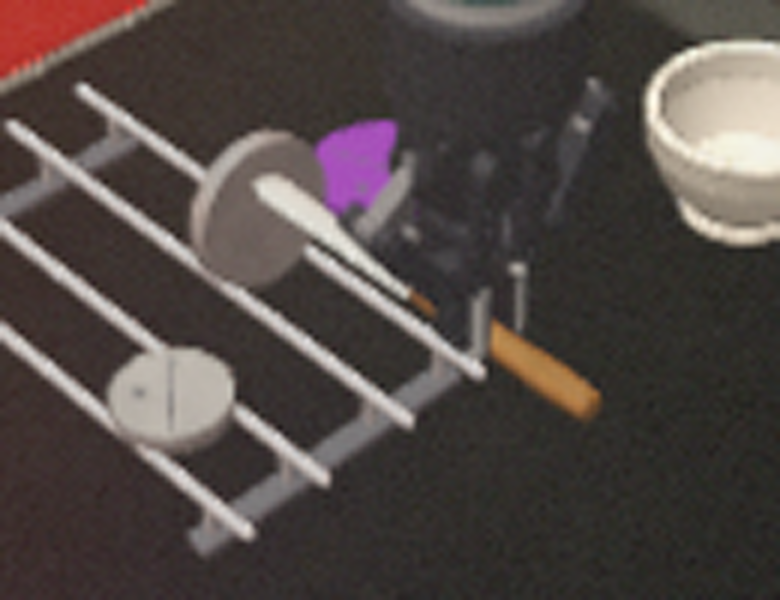

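```bash
python3 -m creep '0 -0.06 0 0 0 0 1;0 -0.12 0 0 0 0 1;0 -0.18 0 0 0 0 1;0 -0.24 0 0 0 0 1;0 -0.3 0 0 0 0 1;0 -0.3 0 0 0 0 1'
python3 - <<'E'
from h import *
row((592,-121.1,23),0.0494)
c=cam("scene")
cv2.imwrite("pics/s11.png",cv2.resize(c['img'][120:220,250:380,::-1],None,fx=6,fy=6,interpolation=cv2.INTER_CUBIC))
E
```

```text
clock: 10.08
eef_pos: [588.6, -54.4, 79.1]
tool_rot: [-3.141, 0.0, 0.05]
force: [-0.1, -0.2, -0.3]
width: 12.5
t 10.08 tcp [588.6 -54.4  79.1] [-3.141  0.     0.05 ] F [-0.1 -0.2 -0.3] w 12.5
row [0.002 1.67  1.402] [-0.03  0.01  0.03]
```

View pics/s11.png

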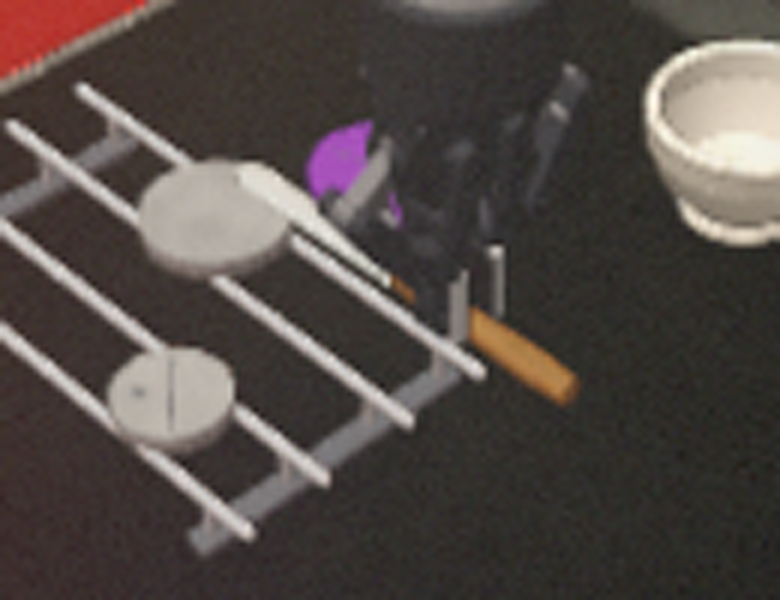

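The slice has fallen flat with its plain face up, at about crop pixel (215,215). Now I'll lift clear and take the spatula back to the worktop.

```bash
python3 -m creep '0 0 -0.5 0 0 0 1;0 0.2 -1 0 0 0 1;0 1 -1.2 0 0 0 1;-0.2 1.9 -1.2 0 0 0 1;-0.4 2.8 -1.2 0 0 0 1;-0.6 3.7 -1.1 0 0 0 1;-0.8 4.6 -0.8 0 0 0 1;-1 5.4 -0.3 0 0 0 1;-1.1 6.2 0.2 0 0 0 1;-1.1 6.4 0.4 0 0 0 1'
python3 - <<'E'
from h import *
row((534,-312,20),0.05)
c=cam("scene"); cv2.imwrite("pics/s12.png",cv2.resize(c['img'][120:320,210:450,::-1],None,fx=3,fy=3,interpolation=cv2.INTER_CUBIC))
E
```

```text
clock: 10.97
eef_pos: [553.2, -320.9, 61.2]
tool_rot: [3.137, 0.004, 0.041]
force: [-0.4, -1.2, -0.3]
width: 12.2
t 10.97 tcp [ 553.2 -320.9   61.2] [3.137 0.004 0.041] F [-0.4 -1.2 -0.3] w 12.2
row [-0.467 -0.246  1.03 ] [ 0.24  0.21 -0.51]
```

View pics/s12.png

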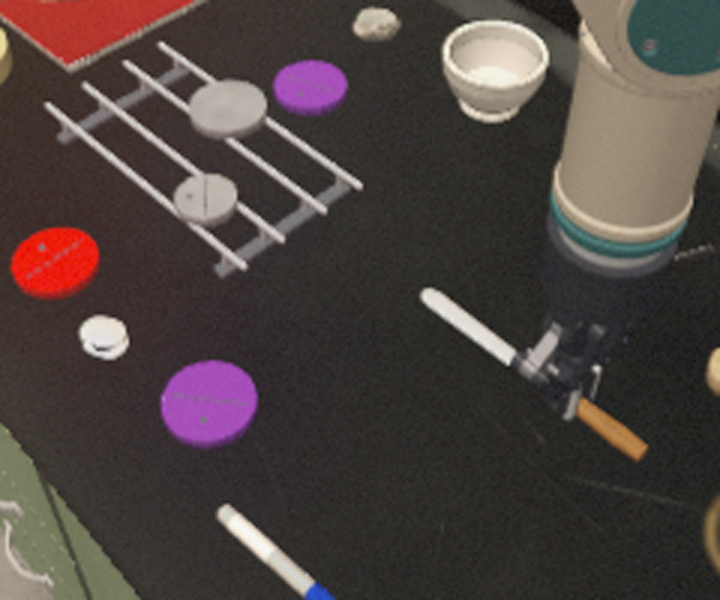

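```bash
python3 -m creep '0 0 0.4 0 0 0 1;0 0 0.8 0 0 0 1;0 0 1.15 0 0 0 1;0 0 1.3 0 0 0 1;0 0 1.37 0 0 0 1;0 0 1.41 0 0 0 1;0 0 1.43 0 0 0 1;0 0 1.43 0 0 0 1'
python3 - <<'E'
from h import *
row((534,-312,4.3),0.05)
E
```

```text
clock: 11.68
eef_pos: [557.7, -313.3, 6.6]
tool_rot: [3.141, -0.001, 0.049]
force: [0.1, -0.3, -0.0]
width: 12.5
t 11.68 tcp [ 557.7 -313.3    6.6] [ 3.141e+00 -1.000e-03  4.900e-02] F [ 0.1 -0.3 -0. ] w 12.5
row [-0.59  -0.062  0.058] [ 0.03 -0.05 -0.05]
```

```bash
python3 -m creep '0 0 0.03 0 0 0 1;0 0 0.05 0 0 0 1;0 0 0.05 0 0 0 1'
python3 - <<'E'
from h import *
row((534,-312,4.3),0.05)
E
```

```text
clock: 11.93
eef_pos: [557.5, -313.4, 4.4]
tool_rot: [3.141, -0.001, 0.049]
force: [0.2, 1.4, 0.8]
width: 12.4
t 11.93 tcp [ 557.5 -313.4    4.4] [ 3.141e+00 -1.000e-03  4.900e-02] F [0.2 1.4 0.8] w 12.4
row [-0.586 -0.064  0.003] [ 0.03 -0.04 -0.06]
```

```bash
python3 -m creep '0 0 0 0 0 0 0.85;0 0 0 0 0 0 0.7;0 0 0 0 0 0 0.5;0 0 0 0 0 0 0.3;0 0 -0.2 0 0 0 0.2;0 0 -0.8 0 0 0 0.1;0 0 -1.6 0 0 0 0;0 0 -2.5 0 0 0 0;0 0 -3.4 0 0 0 0;0 0 -4 0 0 0 0'
python3 - <<'E'
from h import *
row((534,-312,4.3),0.05)
c=cam("scene"); w=cam("wrist"); t=cam("top")
cv2.imwrite("pics/s13.png",cv2.resize(c['img'][120:320,210:450,::-1],None,fx=3,fy=3,interpolation=cv2.INTER_CUBIC))
cv2.imwrite("pics/w13.png",w['img'][:,:,::-1])
cv2.imwrite("pics/t13.png",t['img'][:,:,::-1])
E
```

```text
clock: 12.77
eef_pos: [558.2, -314.1, 168.2]
tool_rot: [3.139, -0.004, 0.049]
force: [1.6, -0.7, 0.6]
width: 85.5
t 12.77 tcp [ 558.2 -314.1  168.2] [ 3.139 -0.004  0.049] F [ 1.6 -0.7  0.6] w 85.5
row [-0.616 -0.092  4.095] [ 0.14 -0.21 -0.08]
```

View pics/s13.png

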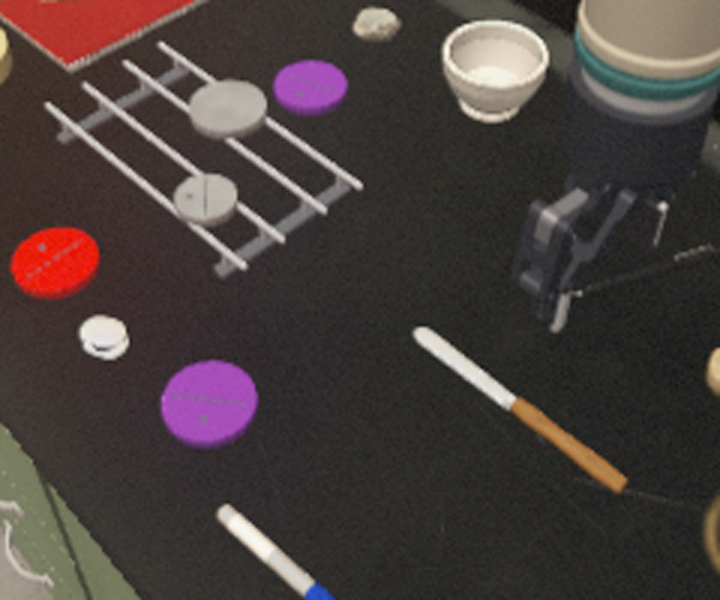

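View pics/w13.png

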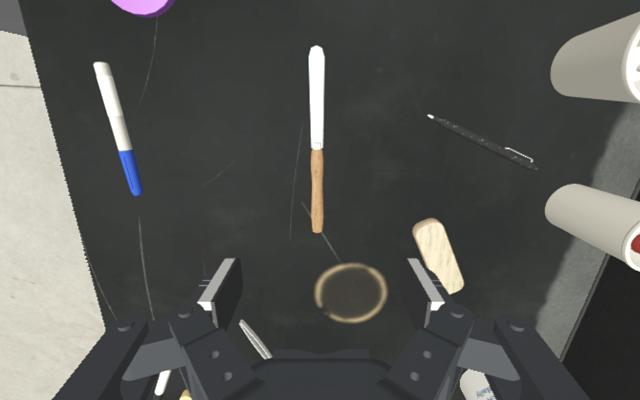

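View pics/t13.png

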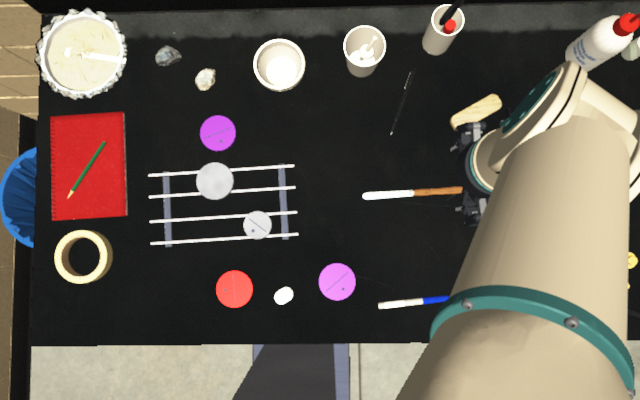

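Run:
```python
from h import *
t=cam("top")
for th,u in (("core_slice",214),("small_slice",257)):
  for m in ctrl.cut_out("top",th):
    ys,xs=np.nonzero(m["pixels"])
    if abs(xs.mean()-u)<8:
        P=ray(t,[xs.mean(),ys.mean()],40)[0]; d=P[:2]-[536.3,93.2]; c,s=np.cos(.0494),np.sin(.0494)
        print(th,P.round(1),"rack frame",(c*d[0]+s*d[1]).round(1),(-s*d[0]+c*d[1]).round(1))
cv2.imwrite("pics/t14.png",cv2.resize(t['img'][150:260,140:300,::-1],None,fx=5,fy=5,interpolation=cv2.INTER_CUBIC))
row((558,-314,165),.05)
```

```text
core_slice [672.2 100.9  40. ] rack frame 136.1 0.9
core_slice [580.4 106.3  40. ] rack frame 44.7 11.0
small_slice [495.1  24.8  40. ] rack frame -44.5 -66.3
t 13.07 tcp [ 556.3 -312.5  162.9] [-3.14e+00  2.00e-03  4.90e-02] F [0.2 0.7 0. ] w 85.6
row [ 0.039  0.039 -0.052] [-0.08  0.11 -0.06]
```

View pics/t14.png

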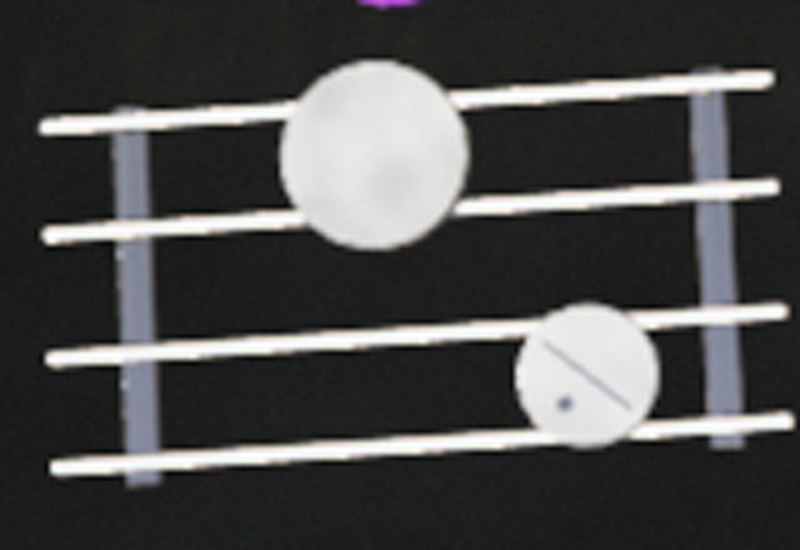

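The large slice lies flat and centred in its lane with the plain face up. The small slice hasn't moved, and the spatula is flat on the worktop, so I'm handing in.

```bash
python3 -c "
from cell import ctrl
print(ctrl.finish_job())"
```

```text
the job is handed in; nothing more can be done
None
```

The large slice is turned over and the job is handed in at about 13 s of the 53 s allowed. I gripped the spatula by its handle, slid the blade under the slice along the lane gap, and raised the slice on its far edge. I then pushed it past upright and it fell flat with its scored face down. After that I laid the spatula on the worktop, about 25 mm from where it started, and drew the open gripper clear.

Last checks, from the pictures and state:
- **Large slice:** it shows its plain face and lies flat in its lane, at rack position x = 44.7, y = 11.0 mm. Only the blade touched it.
- **Small slice:** it is where it was, to within about 1 mm, which is within the measuring error.
- **Spatula:** it lies flat with nothing under it.
- **Forces:** the highest force I read was about 7 N, as the fingers closed on the handle. I only read it at the end of each move.
- **Disagreements:**
  - The scene and top cameras differed by 1–3 mm.
  - The gripper read about 12 mm on the handle, which is listed as 15 mm, though the handle looks waisted where I held it. The grip held throughout.

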